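# Set a tea light in its dish with sprung tongs

## Robot

A 7-joint arm with a two-finger parallel gripper is mounted at the origin on a cart in front of the work surface, level with it; the furniture and walls round the work are solid. World frame = base frame: x ahead of the robot, y to its left, z up, the work surface at z = 0. Lengths are in mm, angles in rad, forces in N, time in s.
With the tool pointing down it reaches from about 350 to 900 mm from the base axis. Payload 19.9 kg.
Tool frame: the origin (TCP) lies at the very end of the fingers, on their centre line; the grasp point (between the pads) lies 19 mm behind it; z points along the fingers, y is the line along which they close (so a half turn about z gives the same grasp; the last joint's range is limited). The gripper opens to 94 mm and grips with 3 to 60 N. Pads are 16 mm wide; open, the fingers measure 119 mm over their backs; the gripper's body (75 mm by 177 mm) begins 78 mm behind the grasp point.
Start: joints at [-1.244, 0.417, -0.01, 1.614, 0.005, 1.111, -0.053], TCP at [225.299, 582.957, 205.425] pointing down, gripper open.
Joint ranges: [-2.81, 2.81], [-0.39, 2.02], [-1.27, 1.25], [0.06, 2.57], [-1.19, 4.33], [0.19, 2], [-2.82, 2.82]. Speed limits (rad/s): [1.89, 1.89, 2.39, 2.39, 3.01, 3.01, 3.01].

## Interface

Orientations are given as [roll, pitch, yaw] about the fixed x, y, z axes, in that order (R = Rz(yaw) Ry(pitch) Rx(roll)).
In Python, from plant import env, workorder, read_camera, get_calibration gives the robot as it stands (env), with the cameras as plain functions and the job (workorder).
- The arm moves only by the tool shift_gripper, called after ">>>" as name(argument=value, ...) on one line, values as JSON. Schema: {"type":"object","properties":{"steps":{"type":"string"},"aperture":{"type":"number"},"only":{"type":"string"},"quiet":{"type":"boolean"},"lines":{"type":"string"}},"required":["steps"],"additionalProperties":false}. steps is a string of 1 to 12 rows, parted by semicolons, with the numbers parted by commas; each row has 6 numbers: dx, dy, dz in mm, then a rotation vector rx, ry, rz in rad; each row shifts and turns the commanded pose from where the row before left it, along the tool's axes as they then stand; what a row does not reach is not made up. A row lasts 1/10 s, in which the tool goes at most 50 mm and 0.15 rad, less where a joint would pass 70% of its speed; a pose out of reach is approached as far as the arm can. aperture is the opening from 0.0 (shut) to 1.0 (fully open), set as the call begins (left out keeps the last). The fingers move at their own pace and stop on an object; the grip force is fixed at half the most. Time passes only in rows, so rows that do not move let the fingers close. The tool returns the time, the measured TCP pose, the force, the opening and the grip force at its end. only (a regular expression) keeps the lines of the reply that match it, lines (a string "A,B") keeps lines A to B, and quiet returns only ok. Input that does not fit is refused with a message, and nothing moves.
- env.sense(): the state, without advancing time (a new reading comes with each control period).
- read_camera(name): name is "side" or "top" or "wrist"; returns the picture (480x640x3 uint8, red, green, blue); there is no depth.
- get_calibration(name): a dict with "fov_y" (degrees; the focal length in pixels is half the picture's height over the tangent of half this angle, whatever the lens; pixels are square), "cx", "cy" (the principal point, pixels), "R" (3x3) and "t" (3): a world point X has camera coordinates R X + t. Camera axes: x right, y down, z forward; pixel columns grow to the right and rows downward; lengths in mm; the calibration is good to about 2 mm. The wrist camera is an equidistant fisheye: a pixel r from the principal point sees the ray r / f radians off the axis. A picture is of the moment at which its call begins: read the wrist's pose just before it. get_calibration takes no time and is no camera call; for the wrist camera it gives the pose at the moment of the call.
- workorder.job_done(): hands the job in; it is judged then, once.
The state is a dict: "clock": time; "joints": joint angles; "joint_vel": joint speeds; "joint_torque": joint torques, N m; "position": TCP position; "eef_rot": TCP orientation; "force": force on the tool from outside, world axes, zero at the start; "torque": the same for the moment, N m; "width": opening from 0.0 (shut) to 1.0 (fully open); "grasp_force": force on a finger pad.
Only numpy, scipy, OpenCV 4.12 (cv2) and the standard library are available. Lean on these libraries where they do the work, as an engineer would, in place of code of your own. Each camera call takes 0.05 s, during which the arm holds its last target. There are 200 camera calls.

## Task

Take the small self-standing sprung tongs, squeeze them to pick up the tea light from the worktop, and set it down upright in the middle of the round flat-bottomed dish (not in the footed bowl with side handles). Then stand the tongs back upright on the bare worktop. Do not touch the tea light with the gripper itself, and leave the dish where it is.

Things in the scene. Friction and masses are not known exactly. Their poses are not given: they have to be found in the camera images.
- tongs: Self-standing steel tongs, 140 mm high, 0.1 kg: pivot on top, two arms down to dark rubber jaws. Origin midway between the jaws at worktop level when standing open; z up, arms spread and close along y. Jaw pads 30 mm wide (x), 22 high, 4 thick, gap 75 mm when free. Closing on the tea light drops their lower edges 4 mm: hold the origin 7 mm above the tea light's underside, pads then grip it.
- tongs_grip (a point): Midway between two black half-round bulges (26 mm long in x), 103 mm above the tongs' origin, 38 mm under their top. Hold here from above, fingers closing along the tongs' y. Width over bulges 48 mm free, springs press 4 N (7 N shut). Held at 45 mm the jaw gap is 63 mm, at 44 mm 59 mm, at 38.5 mm 38 mm (tea light gripped); stop at 34.5 mm. Hold at 44 to 45 mm, squeeze with 20 to 40 N to grip.
- tea_light: Tea light: flat round candle in a metal cup, 38 mm across, 16 mm high, with a black wick; it stands on the worktop. Origin: centre of its underside, z up through the wick. 14 g.
- dish: Round shallow earthenware candle dish: straight low wall, 150 mm across the rim, 28 mm high, wall 5 mm, no handles, no foot. (The other vessel, a metal bowl on a foot with two side handles, is not wanted.) Origin: centre of its underside, z up. The flat inner floor is 6 mm above the origin and about 130 mm across. 0.3 kg, loose.

How it is judged (in metres and radians):
On the way:
1. the tea light is lifted clear of the worktop, gripped in the hand-held tongs (height (world z) of tea_light above 0.03 m and contact force between tongs and tea_light above 0.5 N and contact force between the fingers and tongs above 1 N), for 0.2 s.
At the end, for the whole second after the job is handed in: The tea light stands upright (within 11 degrees) on the bottom of the flat dish, within 30 mm of its middle; the tongs stand upright (within 11 degrees) on the bare worktop, clear of the dish; all is released and at rest (horizontal distance between tea_light and dish below 0.03 m and z of tea_light in the frame of dish between 0 and 0.016 m and angle between each of tea_light, tongs's own z axis and vertical below 0.2 rad and height (world z) of tea_light below 0.025 m and height (world z) of tongs below 0.012 m and horizontal distance between tongs and dish above 0.08 m and contact force between tongs and dish below 0.05 N and contact force between tongs and tea_light below 0.05 N and linear speed of each of tongs, tea_light below 0.02 m/s); the robot touches nothing.
It fails at once if the gripper itself touches the tea light (contact force between the fingers and tea_light above 0.3 N).
It fails at once if the dish is shifted by more than 30 mm (distance of dish from where it was at the start of the episode above 0.03 m).
It also fails if it takes over 56 s, if anything falls off the work surface, if the arm or the gripper's body presses on something with over 40 N, if the wrist force passes 120 N, or if a joint passes its speed limit or range.

## Working session

There is one attempt and no reset: what is moved stays moved. The work goes in short steps, Python scripts to look and compute and a tool call to move; the robot and the scene stay as the last step left them, time stands still between calls to the robot, and variables do not carry over. Pictures are saved under pics/ and viewed, at most 12 in all, crops included, and the job is handed in when it is done.

```bash
ls; mkdir -p pics
```

Run:
```python
from plant import env, workorder, read_camera, get_calibration
import cv2,numpy as np
for n in("top","side"):
    im=read_camera(n); cv2.imwrite(f"pics/{n}0.png",im[...,::-1])
    c=get_calibration(n); print(n,c)
s=env.sense();print(s)
```

```text
pics
plant.py
top {'fov_y': 55.99341800226419, 'cx': 323.7613752647398, 'cy': 240.01911081655265, 'R': array([[ 0.0275535 , -0.99960822,  0.00492128],
       [-0.99262197, -0.02794181, -0.11798674],
       [ 0.11807803, -0.00163402, -0.99300298]]), 't': array([-14.88484436, 490.11198258, 951.42738517])}
side {'fov_y': 42.423715564762844, 'cx': 317.9608387229506, 'cy': 239.04209124851133, 'R': array([[ 0.89766483, -0.44067092,  0.00264416],
       [-0.22421839, -0.46189112, -0.85812744],
       [ 0.37937312,  0.76971796, -0.51342994]]), 't': array([-430.07633269,  184.66702197, 1362.67610302])}
{'clock': 0.1, 'joints': array([-1.24350712,  0.41790117, -0.0102874 ,  1.61411627,  0.00471488,
        1.11067388, -0.05299396]), 'joint_vel': array([-0.00124364, -0.00209197,  0.00105085, -0.00117241,  0.00052958,
        0.0002487 ,  0.00170652]), 'joint_torque': array([ 1.47064737e-03, -8.52578974e+01,  6.39750436e-01, -4.26694643e+01,
       -4.89197345e-02,  1.63503358e-02,  1.16401498e-04]), 'position': array([225.20675115, 582.65757834, 204.895132  ]), 'eef_rot': array([-3.14052195e+00,  1.04119728e-04,  2.77280990e+00]), 'force': array([-0.45035352, -0.04537204,  0.78669573]), 'torque': array([-0.01284332,  0.01577223,  0.0094601 ]), 'grasp_force': 0.0, 'width': 1.0008754801606594}
```

View pics/top0.png

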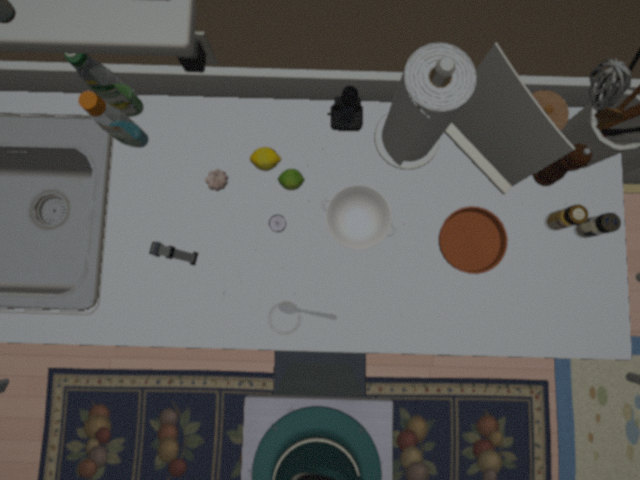

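View pics/side0.png

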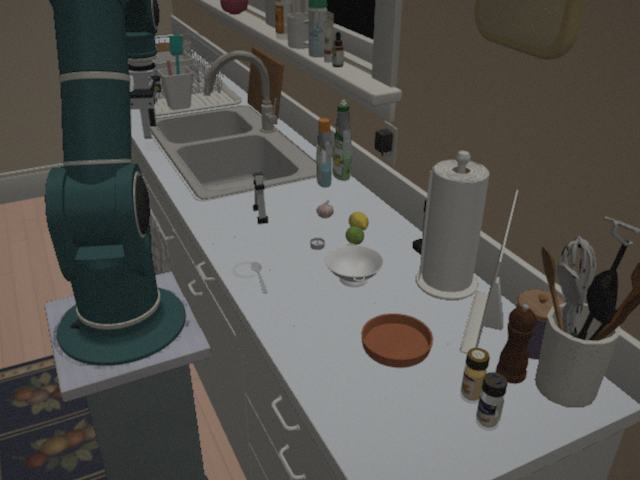

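The top view shows the tongs at about (173,253), the tea light at (277,223), the terracotta dish at (473,240) and the footed bowl at (358,217). The side view has the tongs at (261,198), the tea light at (317,243) and the dish at (397,340). I'll zoom in on the tongs next.

Run:
```python
import cv2,numpy as np
a=cv2.imread("pics/top0.png")[225:280,135:215]; b=cv2.imread("pics/side0.png")[165:230,225:305]
a=cv2.resize(a,None,fx=5,fy=5,interpolation=cv2.INTER_CUBIC);b=cv2.resize(b,None,fx=5,fy=5,interpolation=cv2.INTER_CUBIC)
h=max(a.shape[0],b.shape[0]); o=np.zeros((h,800,3),np.uint8);o[:a.shape[0],:400]=a;o[:b.shape[0],400:]=b
cv2.imwrite("pics/crop.png",o)
```

```text
(no output)
```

View pics/crop.png

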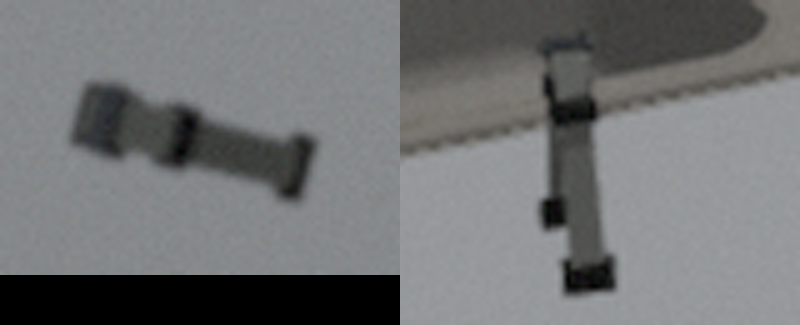

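The crop shows the tongs standing open. In the top view the pivot is at about (155,249), the near bulge at (171,252.5) and the near jaw at (194.6,258). In the side view the pivot is at (259,174), the near bulge at (260,187), the near jaw at (263,220.5) and the far jaw at (255.6,207.6).

Create h.py:
```python
from plant import env, workorder, read_camera, get_calibration
import numpy as np,cv2
def ray(n,px,c=None):
    c=c or get_calibration(n); f=240/np.tan(np.radians(c["fov_y"]/2))
    u=np.array([px[0]-c["cx"],px[1]-c["cy"]])
    if n=="wrist":
        r=np.hypot(*u); th=r/f; d=np.r_[u/max(r,1e-9)*np.sin(th),np.cos(th)]
    else: d=np.r_[u/f,1]
    R=np.array(c["R"]);t=np.array(c["t"])
    return -R.T@t, R.T@(d/np.linalg.norm(d))
def onz(n,px,z,c=None):
    o,d=ray(n,px,c); return o+d*(z-o[2])/d[2]
def tri(rays):
    A=sum(np.eye(3)-np.outer(d,d) for o,d in rays); b=sum((np.eye(3)-np.outer(d,d))@o for o,d in rays)
    return np.linalg.solve(A,b)
def proj(n,X,c=None):
    c=c or get_calibration(n); f=240/np.tan(np.radians(c["fov_y"]/2))
    p=np.array(c["R"])@X+np.array(c["t"])
    if n=="wrist":
        r=np.hypot(p[0],p[1]); return np.array([c["cx"],c["cy"]])+f*np.arctan2(r,p[2])*p[:2]/r
    return np.array([c["cx"],c["cy"]])+f*p[:2]/p[2]
```

Run:
```python
from h import *
np.set_printoptions(precision=1,suppress=True)
for k,a,b in(("pivot",(155.2,249),(259,174.2)),("bulge",(171,252.4),(259.8,187.2)),("jaw",(194.6,258),(263,220.6))):
    print(k,tri([ray("top",a),ray("side",b)]),onz("top",a,{"pivot":138,"bulge":103,"jaw":13}[k]))
j=onz("side",(263,220.6),11);f=onz("side",(255.6,207.6),11);print(j,f,(j+f)/2,np.degrees(np.arctan2(*(j-f)[1::-1])))
im=cv2.imread("pics/top0.png");hsv=cv2.cvtColor(im,cv2.COLOR_BGR2HSV)
m=((hsv[...,1]>130)&(hsv[...,0]<15)).astype(np.uint8);m[:,:420]=0;m[:190]=0;m[290:]=0;m[:,525:]=0
c=max(cv2.findContours(m,0,2)[0],key=cv2.contourArea);e=cv2.fitEllipse(c);print("dish",e,onz("top",e[0],20))
g=cv2.cvtColor(im,6).astype(int)[205:241,257:297]; bg=np.median(g); print("bg",bg)
m=(abs(g-bg)>14).astype(np.uint8); c=max(cv2.findContours(m,0,2)[0],key=cv2.contourArea);(x,y),r=cv2.minEnclosingCircle(c);print("tea",x+257,y+205,r,onz("top",(x+257,y+205),10))
for i in m: print(''.join('.#'[v] for v in i))
```

```text
pivot [453.2 323.5 132.4] [450.9 322.1 138. ]
bulge [448.2 303.4 102.2] [448.1 303.2 103. ]
jaw [445.  282.5   7.5] [444.6 280.9  13. ]
[442.8 276.6  11. ] [452.3 358.4  11. ] [447.6 317.5  11. ] -96.63310657727732
dish ((472.7356872558594, 239.81028747558594), (63.04291534423828, 65.28543090820312), 111.99887084960938) [ 501.1 -328.2   20. ]
bg 136.0
tea 277.0 223.0 9.486932754516602 [527.8 103.7  10. ]
........................................
........................................
........................................
........................................
........................................
........................................
........................................
........................................
........................................
.................######.................
...............###########..............
..............#############.............
..............####....#####.............
.............####...#.....##............
............###.........................
...........###....#.#......#............
...........####..#####.....##...........
...........###....######.#.###..........
...........###....######...###..........
...........###....######...###..........
............##....#####....###..........
............###....###.....##...........
.............##...........###...........
.............###.........####...........
..............###......#####............
...............############.............
................##########..............
...................#####................
........................................
........................................
........................................
........................................
........................................
........................................
........................................
........................................
```

>>> shift_gripper(steps="-30,-17,0,0,0,0;-30,-17,0,0,0,0;-30,-17,0,0,0,0;-30,-17,0,0,0,0;-30,-17,0,0,0,0;-30,-17,0,0,0,0;-30,-17,0,0,0,0;-30,-17,0,0,0,0;-30,-15,0,0,0,0;-30,-15,0,0,0,0;0,0,0,0,0,-0.12;0,0,0,0,0,-0.11", aperture=1.0)

```text
clock: 1.3
position: [445.8, 319.0, 205.2]
eef_rot: [-3.141, -0.0, 3.006]
force: [-0.8, 1.4, -0.8]
width: 1.0
grasp_force: 0.0
```

Run:
```python
from h import *
im=read_camera("wrist");cv2.imwrite("pics/w1.png",im[...,::-1]);s=env.sense();print(s["position"],s["eef_rot"],s["clock"])
print(get_calibration("wrist"))
```

```text
[445.41314609 319.43819629 205.16261697] [-3.14097400e+00 -3.52924140e-04  3.01369376e+00] 1.35
{'fov_y': 65.70646984690485, 'cx': 320.75114551233565, 'cy': 241.53194654222875, 'R': array([[ 1.28745543e-01,  9.91677489e-01,  5.86115753e-04],
       [ 9.50238561e-01, -1.23534718e-01,  2.85982257e-01],
       [ 2.83674572e-01, -3.62619913e-02, -9.58234734e-01]]), 't': array([-373.57299481, -413.08918383,  278.03352888])}
```

View pics/w1.png

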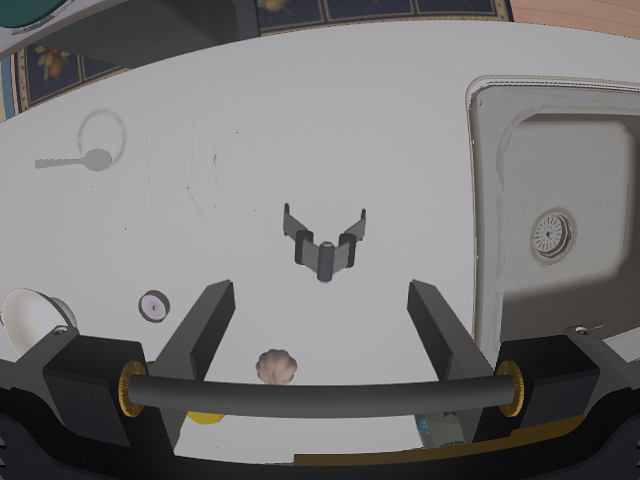

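The wrist view shows the tongs between the fingers. The pivot bar runs from (326,243) to (325,280), the bulges are at (304,250) and (348,250), and the jaws are at (287,217) and (363,218).

Run:
```python
from h import *
np.set_printoptions(precision=1,suppress=True)
c=get_calibration("wrist")
im=cv2.imread("pics/w1.png")
for k,p,z in(("pivF",(326,243),141),("pivR",(325.5,280),141),("bL",(304,249),103),("bR",(348,249),103),("jL",(287,206),22),("jR",(364,210),22)):
    print(k,onz("wrist",p,z,c))
for X in([448,318,141],[446,319,0]): print(proj("wrist",np.array(X,float),c))
a=cv2.resize(im[190:295,265:385],None,fx=5,fy=5,interpolation=cv2.INTER_CUBIC);cv2.imwrite("pics/w1c.png",a)
g=onz("wrist",(154,306),16,c);print("tea",g)
```

```text
pivF [435.4 323.7 141. ]
pivR [462.6 320.  141. ]
bL [449.6 304.8 103. ]
bR [454.1 339.6 103. ]
jL [428.2 287.2  22. ]
jR [442.1 362.9  22. ]
[320.1 261.2]
[320.9 214.4]
tea [524.7 108.5  16. ]
```

View pics/w1c.png

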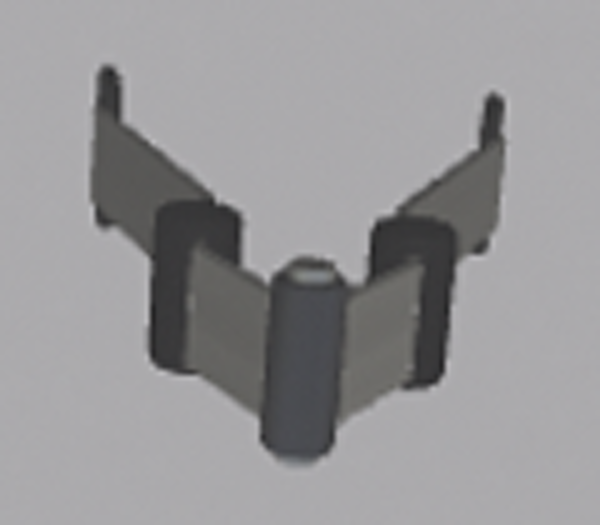

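The enlarged crop gives the jaw ends at (286.6,204)/(286,234.4) on the left and (363.6,209.4)/(361.8,240) on the right, with bulge centres at (304,247) and (348,250). The tongs are turned a few degrees relative to the fingers.

Run:
```python
from h import *
np.set_printoptions(precision=1,suppress=True)
c=get_calibration("wrist")
P={}
for k,p,z in(("pF",(326.6,243.5),141),("pR",(324.6,281),139),("bL",(304,247.5),103),("bR",(348.3,250.5),103),("jLf",(286.6,204.5),22),("jLn",(286,234),22),("jRf",(363.6,209.5),22),("jRn",(361.8,239.5),22)):
    P[k]=onz("wrist",p,z,c); print(k,P[k])
ang=lambda v:np.degrees(np.arctan2(v[1],v[0]))
J=(P["jLf"]+P["jLn"])/2;K=(P["jRf"]+P["jRn"])/2
print("mid jaws",(J+K)/2,"mid b",(P["bL"]+P["bR"])/2,"mid p",(P["pF"]+P["pR"])/2)
print("y angles",ang(K-J),ang(P["bR"]-P["bL"]),ang(P["pR"]-P["pF"])+90, np.linalg.norm(K-J))
s=env.sense();print(s["position"],s["eef_rot"],"tool y ang",np.degrees(s["eef_rot"][2])-90)
```

```text
pF [435.8 324.1 141. ]
pR [464.1 319.2 139. ]
bL [448.4 305.  103. ]
bR [455.4 339.7 103. ]
jLf [426.6 287.   22. ]
jLn [456.7 281.8  22. ]
jRf [441.5 362.6  22. ]
jRn [472.4 357.6  22. ]
mid jaws [449.3 322.3  22. ] mid b [451.9 322.4 103. ] mid p [450.  321.6 140. ]
y angles 78.56445954808552 78.51447750508136 80.09509495882494 77.21381257972915
[445.4 319.4 205.2] [-3.1 -0.   3. ] tool y ang 82.67193310254052
```

>>> shift_gripper(steps="-4,3.2,0,0,0,0.058;0,0,20,0,0,0;0,0,25,0,0,0;0,0,25,0,0,0;0,0,25,0,0,0;0,0,16,0,0,0;0,0,10,0,0,0;0,0,0,0,0,0;0,0,0,0,0,0")

```text
clock: 2.25
position: [449.9, 322.8, 85.0]
eef_rot: [3.141, 0.0, 2.944]
force: [0.6, 0.4, -0.2]
width: 1.002
grasp_force: 0.0
```

Run:
```python
from h import *
im=read_camera("wrist");cv2.imwrite("pics/w2.png",im[...,::-1]);s=env.sense();print(s["position"],s["eef_rot"],s["clock"])
c=get_calibration("wrist");R=c["R"]
```

```text
[450.05680643 322.92918814  85.29250756] [3.14084575e+00 6.97075426e-04 2.94435376e+00] 2.3
```

View pics/w2.png

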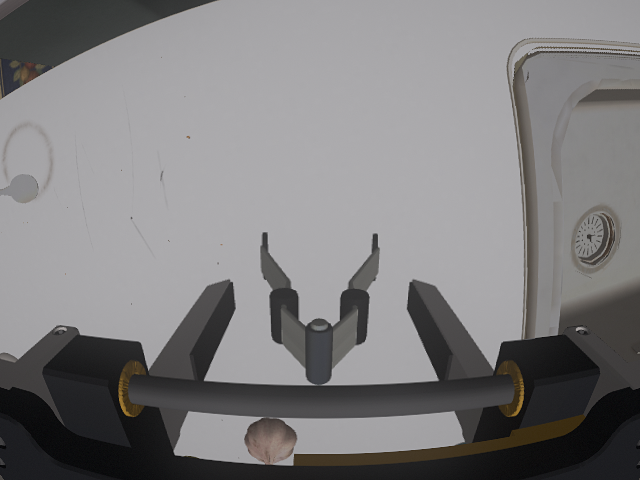

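The tongs are centred and square between the fingers: jaw tips at (265,238) and (375,238), pivot at (319,350). I'll close to about 44.5 mm.

>>> shift_gripper(steps="0,0,0,0,0,0;0,0,0,0,0,0;0,0,0,0,0,0;0,0,0,0,0,0;0,0,0,0,0,0;0,0,0,0,0,0;0,0,0,0,0,0;0,0,0,0,0,0", aperture=0.473)

```text
clock: 3.1
position: [449.9, 323.0, 84.7]
eef_rot: [3.141, 0.001, 2.945]
force: [1.0, 1.6, 3.3]
width: 0.474
grasp_force: 10.6
```

>>> shift_gripper(steps="0,0,-10,0,0,0;0,0,-15,0,0,0;0,0,-20,0,0,0;0,0,-10,0,0,0;-10,-17,0,0,0,0;-20,-34,0,0,0,0;-20,-34,0,0,0,0;-20,-34,0,0,0,0;-20,-34,0,0,0,0;-17,-29,0,0,0,0;-10,-17,0,0,0,0;0,0,0,0,0,0")

```text
clock: 4.3
position: [526.1, 101.4, 139.6]
eef_rot: [-3.141, 0.0, 2.941]
force: [0.4, 0.4, -0.6]
width: 0.474
grasp_force: 4.8
```

>>> shift_gripper(steps="0,0,0,0,0,0;0,0,0,0,0,0")

```text
clock: 4.5
position: [525.1, 105.6, 139.5]
eef_rot: [3.141, -0.0, 2.946]
force: [-0.5, -0.2, -0.9]
width: 0.473
grasp_force: 4.8
```

Run:
```python
from h import *
im=read_camera("wrist");cv2.imwrite("pics/w3.png",im[...,::-1]);s=env.sense();print(s["position"],s["eef_rot"],s["clock"])
im=read_camera("top");cv2.imwrite("pics/t3.png",im[...,::-1])
```

```text
[525.14741492 105.63095034 139.44510581] [ 3.14148237e+00 -3.11603045e-04  2.94630250e+00] 4.55
```

View pics/w3.png

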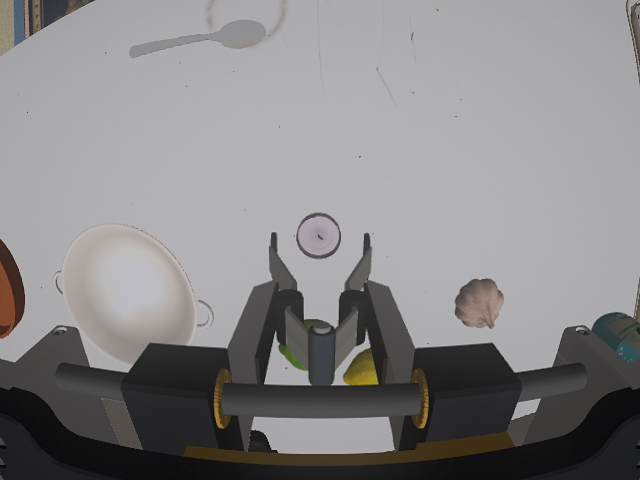

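The tongs are held upright, with the jaws at (273,242) and (367,242). The tea light is between them at (319,236), and the lime and lemon lie well behind.

Run:
```python
from h import *
np.set_printoptions(precision=1,suppress=True)
c=get_calibration("wrist")
im=cv2.imread("pics/w3.png"); g=cv2.cvtColor(im,6).astype(int)[205:265,290:350];bg=np.median(g[:8]);
m=(abs(g-bg)>25).astype(np.uint8);cc=max(cv2.findContours(m,0,2)[0],key=cv2.contourArea);e=cv2.fitEllipse(cv2.convexHull(cc));p=np.array(e[0])+[290,205];print(bg,p,e)
print("tea z8",onz("wrist",p,8,c),"z12",onz("wrist",p,12,c),"wick z19",onz("wrist",(320,237),18,c))
s=env.sense();T=s["position"];
for z in (22,): 
  for q in((273.5,234),(367,234)): print("jaw far top",onz("wrist",q,T[2]-84.7+21,c)-T)
g=cv2.imread("pics/w2.png")
```

```text
178.0 [318.2 235.7] ((28.199708938598633, 30.671369552612305), (44.848140716552734, 47.318809509277344), 177.5868682861328)
tea z8 [527.9 102.2   8. ] z12 [526.8 102.4  12. ] wick z19 [526.6 104.   18. ]
jaw far top [-23.1 -29.  -63.7]
jaw far top [-10.6  33.6 -63.7]
```

>>> shift_gripper(steps="-3.8,-1.1,0,0,0,0;0,0,0,0,0,0;0,0,10,0,0,0;0,0,15,0,0,0;0,0,12,0,0,0;0,0,7,0,0,0;0,0,4,0,0,0;0,0,0,0,0,0;0,0,0,0,0,0")

```text
clock: 5.5
position: [529.2, 102.8, 91.7]
eef_rot: [3.142, 0.0, 2.945]
force: [-0.5, 0.6, -0.6]
width: 0.475
grasp_force: 4.8
```

Run:
```python
from h import *
im=read_camera("wrist");s=env.sense();print(s["position"])
cv2.imwrite("pics/w4.png",cv2.resize(im[180:400,220:420,::-1],None,fx=2.5,fy=2.5))
```

```text
[529.29825299 102.80332172  91.88620201]
```

View pics/w4.png

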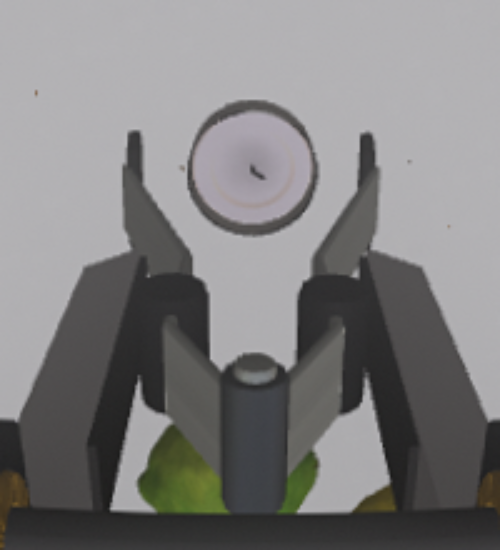

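The tea light at (321,247) lies between the open jaws, whose far ends are at (274,234) and (366.5,234). I'll check the centring in numbers.

Run:
```python
from h import *
np.set_printoptions(precision=1,suppress=True)
c=get_calibration("wrist");T=env.sense()["position"]
t=onz("wrist",(321.2,247.2),15,c); a=onz("wrist",(274,232.5),28,c);b=onz("wrist",(366.7,233.5),28,c)
xd=np.array([.981,-.195,0]); m=(a+b)/2+15*xd
d=t-m; print(t,m,T,"tea-jaw along x,y:",d@xd,d@[.195,.981,0])
```

```text
[526.  103.1  15. ] [526.6 102.4  28. ] [529.3 102.8  91.9] tea-jaw along x,y: -0.7497090296492034 0.5754870257358923
```

Centring is within 1 mm, so I'll squeeze.

>>> shift_gripper(steps="0,0,0,0,0,0;0,0,0,0,0,0;0,0,0,0,0,0;0,0,0,0,0,0;0,0,0,0,0,0;0,0,0,0,0,0;0,0,0,0,0,0", aperture=0.37)

```text
clock: 6.25
position: [529.3, 102.8, 91.7]
eef_rot: [3.141, 0.001, 2.945]
force: [0.8, 1.0, 5.2]
width: 0.393
grasp_force: 30.0
```

>>> shift_gripper(steps="0,0,-3,0,0,0;0,0,-7,0,0,0;0,0,-15,0,0,0;0,0,-15,0,0,0;0,0,-15,0,0,0;0,0,-15,0,0,0;0,0,-10,0,0,0;0,0,0,0,0,0;0,0,0,0,0,0")

```text
clock: 7.15
position: [528.8, 102.7, 171.2]
eef_rot: [-3.141, -0.0, 2.945]
force: [-0.6, -0.8, -1.3]
width: 0.391
grasp_force: 30.0
```

Run:
```python
from h import *
im=read_camera("wrist");im2=read_camera("side")
a=cv2.resize(im[180:400,220:420,::-1],None,fx=2,fy=2);b=cv2.resize(im2[150:260,260:360,::-1],None,fx=4,fy=4)
cv2.imwrite("pics/w5.png",np.hstack([a,b]))
```

```text
(no output)
```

View pics/w5.png

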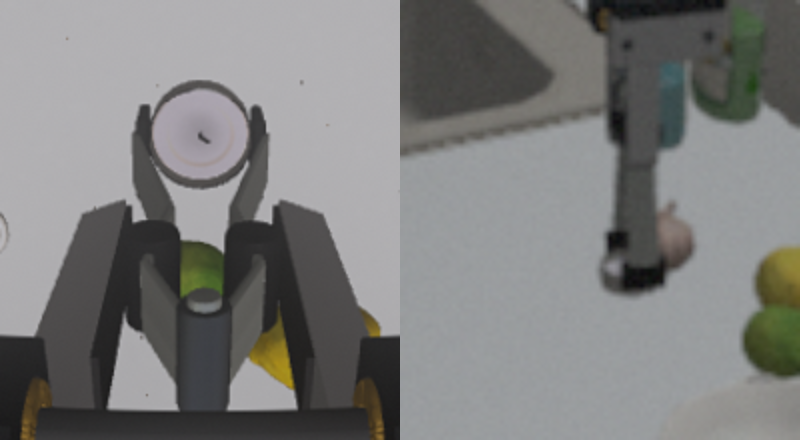

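The tea light is gripped upright between the pads, at (321,247) in the wrist picture, and is clear of the worktop. Next is the carry to the dish. The bowl is low, and I'll go up another 40 mm to pass over it.

>>> shift_gripper(steps="0,0,-15,0,0,0;0,0,-20,0,0,0;-1,-8,-5,0,0,0;-3,-18,0,0,0,0;-4,-30,0,0,0,0;-4,-30,0,0,0,0;-4,-30,0,0,0,0;-4,-30,0,0,0,0;-4,-30,0,0,0,0;-4,-30,0,0,0,0;-4,-30,0,0,0,0;-4,-30,0,0,0,0")

```text
clock: 8.45
position: [511.5, -166.9, 210.6]
eef_rot: [-3.141, -0.001, 2.944]
force: [-0.3, 0.7, -1.7]
width: 0.393
grasp_force: 30.0
```

>>> shift_gripper(steps="-4,-30,0,0,0,0;-4,-30,0,0,0,0;-4,-30,0,0,0,0;-4,-30,0,0,0,0;-4,-22,0,0,0,0;-4,-14,0,0,0,0;-3,-6,0,0,0,0;0,0,0,0,0,0;0,0,0,0,0,0;0,0,0,0,0,0")

```text
clock: 9.45
position: [507.5, -328.2, 211.5]
eef_rot: [3.141, 0.0, 2.946]
force: [0.2, 0.7, 0.1]
width: 0.39
grasp_force: 30.0
```

Run:
```python
from h import *
np.set_printoptions(precision=1,suppress=True)
im=read_camera("wrist");c=get_calibration("wrist");cv2.imwrite("pics/w6.png",im[...,::-1])
print(env.sense()["position"])
im=cv2.imread("pics/w6.png");hsv=cv2.cvtColor(im,cv2.COLOR_BGR2HSV)
m=((hsv[...,1]>110)&(hsv[...,0]<14)).astype(np.uint8);q=max(cv2.findContours(m,0,2)[0],key=cv2.contourArea)
x,y,w,h=cv2.boundingRect(q);print(x,y,w,h)
L,R,U=onz("wrist",(x,y+h/2),28,c),onz("wrist",(x+w,y+h/2),28,c),onz("wrist",(x+w/2,y),28,c)
print(L,R,U,np.linalg.norm(L-R))
```

```text
[ 507.4 -328.3  211.6]
248 138 146 135
[ 479.7 -398.    28. ] [ 508.4 -253.8   28. ] [ 428.9 -313.    28. ] 146.98113669631948
```

View pics/w6.png

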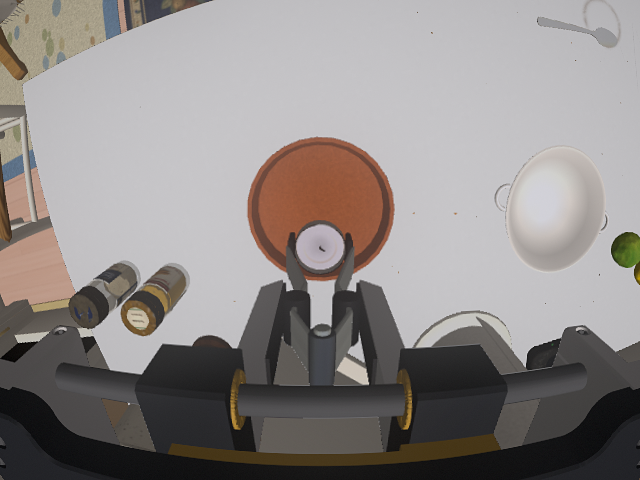

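The dish is centred at pixel (321,207), about (501,-327.5). The tea light is still gripped at (320,247) and sits within about 4 mm of the dish centre, so I'll lower it.

>>> shift_gripper(steps="3,0,10,0,0,0;0,0,20,0,0,0;0,0,25,0,0,0;0,0,22,0,0,0;0,0,15,0,0,0;0,0,10,0,0,0;0,0,5,0,0,0;0,0,3,0,0,0;0,0,2,0,0,0;0,0,0,0,0,0;0,0,0,0,0,0")

```text
clock: 10.6
position: [504.4, -328.9, 99.9]
eef_rot: [-3.141, 0.001, 2.945]
force: [-0.4, -0.0, -1.1]
width: 0.395
grasp_force: 30.0
```

>>> shift_gripper(steps="0,0,1,0,0,0;0,0,1,0,0,0;0,0,0,0,0,0;0,0,0,0,0,0")

```text
clock: 11.0
position: [504.3, -328.8, 97.7]
eef_rot: [-3.141, 0.0, 2.945]
force: [0.1, -0.4, 1.4]
width: 0.39
grasp_force: 30.0
```

>>> shift_gripper(steps="0,0,0,0,0,0;0,0,0,0,0,0;0,0,0,0,0,0", aperture=0.43)

```text
clock: 11.3
position: [504.1, -328.7, 97.4]
eef_rot: [-3.142, -0.0, 2.945]
force: [-0.2, -0.6, -0.5]
width: 0.436
grasp_force: 5.8
```

>>> shift_gripper(steps="0,0,0,0,0,0;0,0,0,0,0,0;0,0,0,0,0,0;0,0,0,0,0,0", aperture=0.473)

```text
clock: 11.7
position: [504.2, -328.8, 97.5]
eef_rot: [-3.141, 0.0, 2.945]
force: [-0.2, -0.1, -1.2]
width: 0.471
grasp_force: 4.7
```

Run:
```python
from h import *
im=read_camera("wrist");c=get_calibration("wrist")
cv2.imwrite("pics/w7.png",cv2.resize(im[150:400,190:450,::-1],None,fx=2,fy=2))
```

```text
(no output)
```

View pics/w7.png

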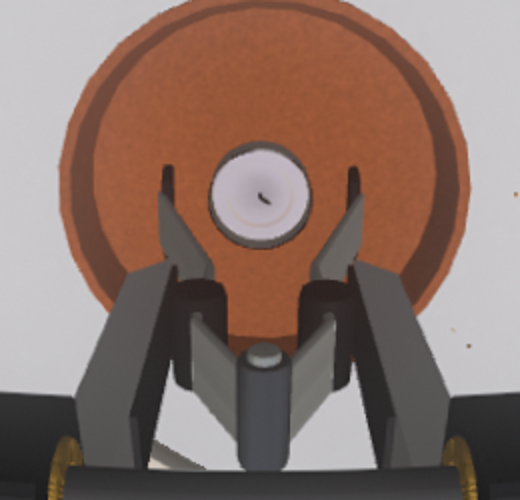

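The tea light stands upright and free in the dish at crop pixel (260,197), with the jaws open around it at (168,180) and (353,180). I'll lift straight up, then go to the bare spot at about (390,-190).

>>> shift_gripper(steps="0,0,-10,0,0,0;0,0,-20,0,0,0;0,0,-25,0,0,0;0,0,-15,0,0,0;10,8,0,0,0,0;20,16,0,0,0,0;28,23,0,0,0,0;28,23,0,0,0,0;28,23,0,0,0,0;15,13,0,0,0,0;10,8,0,0,0,0;0,0,0,0,0,0")

```text
clock: 12.95
position: [389.9, -189.1, 167.9]
eef_rot: [3.141, 0.001, 2.946]
force: [1.7, -0.1, -1.8]
width: 0.477
grasp_force: 4.8
```

>>> shift_gripper(steps="0,0,10,0,0,0;0,0,20,0,0,0;0,0,20,0,0,0;0,0,14,0,0,0;0,0,9,0,0,0;0,0,5,0,0,0;0,0,2,0,0,0;0,0,0,0,0,0;0,0,0,0,0,0")

```text
clock: 13.85
position: [390.5, -189.9, 87.9]
eef_rot: [-3.141, 0.001, 2.945]
force: [0.5, -0.2, -0.6]
width: 0.471
grasp_force: 4.8
```

>>> shift_gripper(steps="0,0,1.5,0,0,0;0,0,1,0,0,0;0,0,0,0,0,0;0,0,0,0,0,0")

```text
clock: 14.25
position: [390.2, -189.8, 85.1]
eef_rot: [-3.142, 0.0, 2.945]
force: [-0.3, -0.4, -0.5]
width: 0.474
grasp_force: 4.8
```

>>> shift_gripper(steps="0,0,0,0,0,0;0,0,0,0,0,0;0,0,0,0,0,0", aperture=0.52)

```text
clock: 14.55
position: [390.2, -189.8, 85.0]
eef_rot: [-3.141, 0.0, 2.945]
force: [0.2, -1.0, -0.1]
width: 0.523
grasp_force: 0.1
```

>>> shift_gripper(steps="0,0,0,0,0,0;0,0,0,0,0,0;0,0,0,0,0,0;0,0,0,0,0,0;0,0,0,0,0,0;0,0,-10,0,0,0;0,0,-20,0,0,0;0,0,-30,0,0,0;0,0,-30,0,0,0;0,0,-30,0,0,0;0,0,-30,0,0,0;0,0,0,0,0,0", aperture=0.95)

```text
clock: 15.75
position: [391.5, -190.5, 238.9]
eef_rot: [-3.141, 0.006, 2.944]
force: [0.3, 0.3, -0.4]
width: 0.951
grasp_force: 0.0
```

Run:
```python
from h import *
im=read_camera("wrist");im2=read_camera("side")
a=cv2.resize(im[...,::-1],(400,300));b=cv2.resize(im2[220:400,200:440,::-1],(400,300))
cv2.imwrite("pics/w8.png",np.hstack([a,b]))
```

```text
(no output)
```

View pics/w8.png

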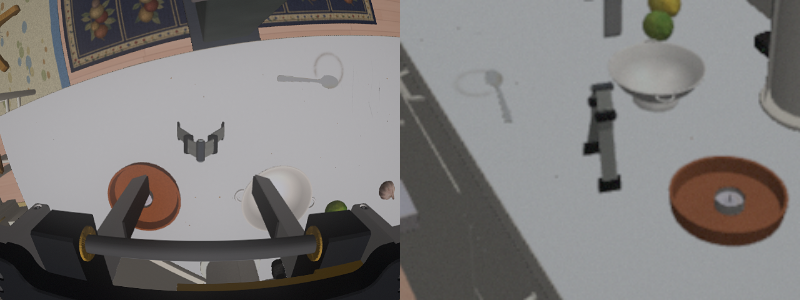

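The tongs stand upright and free on the bare worktop, at (603,140) in the side half of the picture. The tea light sits upright in the middle of the dish at (730,200), so I'm handing in.

>>> shift_gripper(steps="0,0,0,0,0,0;0,0,0,0,0,0;0,0,0,0,0,0")

```text
clock: 16.15
position: [389.8, -189.7, 234.4]
eef_rot: [-3.141, -0.001, 2.945]
force: [0.3, -0.3, 0.2]
width: 0.953
grasp_force: 0.0
```

```bash
python3 -c "
from plant import env, workorder, read_camera, get_calibration
print(workorder.job_done())"
```

```text
the job is handed in; nothing more can be done
None
```

The job was handed in at about 16 s with no verdict shown; the last pictures show the tea light upright in the middle of the flat dish and the tongs standing free on the bare worktop.

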